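# Nest the parts pans, handles apart

### The arm

A 6-joint arm with a two-finger parallel gripper is mounted at the origin on a cart in front of the work surface, level with it; the furniture and walls round the work are solid. World frame = base frame: x ahead of the robot, y to its left, z up, the work surface at z = 0. Lengths are in m, angles in rad, forces in N, time in s.
With the tool pointing down it reaches from about 0.35 to 0.775 m from the base axis. Payload 7.3 kg.
Tool frame: the origin (TCP) lies between the finger pads; the fingertips stand robot.tcp_to_tips ahead of it and the grasp point (between the pads) lies 2 mm behind it (robot.tcp_to_tips is the distance from the TCP to the fingertips, in m); y points along the fingers, x is the direction in which the jaws open and shut, and the axes are right-handed (so a half turn about y gives the same grasp; the last joint's range is limited). The gripper opens to 92 mm and grips with 3 to 60 N. Pads are 19 mm wide; open, the fingers measure 130 mm over their backs; the gripper's body (75 mm by 190 mm) begins 47 mm behind the grasp point.
Start: joints at [-1.478, 0.342, 1.524, -0, 1.275, -0.146], TCP at [0.124, -0.51, 0.244] pointing down, gripper open.
Joint ranges: [-2.53, 2.53], [-0.77, 2.02], [0.04, 2.7], [-1, 4.14], [0.28, 2.66], [-3.11, 3.11]. Speed limits (rad/s): [2.57, 2.57, 3.14, 3.14, 3.14, 3.14].

### API

Orientations are given as [roll, pitch, yaw] about the fixed x, y, z axes, in that order (R = Rz(yaw) Ry(pitch) Rx(roll)).
In Python, from cell import status, read_camera, get_calibration, robot gives the robot as it stands.
- The arm moves only by the shell command python3 -m creep 'ROWS' [FORCE]. ROWS is JSON, a list of rows, each an object of numbers: "dx", "dy", "dz": the shift along the tool's x, y, z in m; "rx", "ry", "rz": the turn, a rotation vector about the tool's x, y, z in rad; "gripper": the opening, from 0 (shut) to 1 (fully open). A call has 1 to 20 rows; each row is the pose to reach, as a shift and turn from the pose commanded when the call began, along the tool's axes at that moment; what a row does not reach only later rows make up. A row lasts 1/8 s, in which the tool goes at most 62.5 mm and 10.7 degrees, less where a joint would pass 70% of its speed; a pose out of reach is approached as far as the arm can. A call with a gripper value outside its range is refused whole. The fingers move at their own pace and stop on an object; FORCE is the grip in N (left out, the last holds). Time passes only in rows, so rows that repeat a pose let the fingers close. It gives the time, the measured TCP pose, the force and the opening at its end, in the units of the state.
- status.observe(): the state, without advancing time (a new reading comes with each control period).
- read_camera(name): name is "scene" or "top"; returns (picture, depth): 420x560x3 uint8, red, green, blue; 420x560 float32, m along the optical axis (not along the pixel's ray), 0 where there is no reading.
- get_calibration(name): a dict with "fx", "fy", "cx", "cy" (pixels), "D" ([k1, k2, p1, p2, k3] as OpenCV has them; the pictures are not rectified), "xyz" and "rotation" of the camera in the world. Camera axes: x right, y down, z forward; pixel columns grow to the right and rows downward; lengths in m; the calibration is good to about 2 mm. A picture is of the moment at which its call begins. get_calibration takes no time and is no camera call.
- robot.hand_in(): hands the job in, once; it reports no verdict.
The state is a dict: "time": time; "qpos": joint angles; "qvel": joint speeds; "joint_efforts": joint torques, N m; "tool_pos": TCP position; "tool_rot": TCP orientation; "contact_force": force on the tool from outside, world axes, zero at the start; "torque": the same for the moment, N m; "opening": finger opening in m.
Only numpy, scipy, OpenCV 4.12 (cv2) and the standard library are available. Lean on these libraries where they do the work, as an engineer would, in place of code of your own. Each camera call takes 0.05 s, during which the arm holds its last target.

### The job

Nest the small steel parts pan inside the blue pan: standing upright, right down on the blue pan's floor, with its handle turned at least a quarter turn away from the blue handle so that the two clear each other. Set it down rather than drop it, and let go. The other, wider steel pan is too big for the blue one: leave it where it stands.

Things in the scene. Friction and masses are not known exactly. Their poses are not given: they have to be found in the camera images.
- small_pan: Narrower bare steel pan, upright on the table: a cup 62 mm high, outside 50 mm across at the foot, 56 mm at the rim; 0.12 kg. Grip it across the body near the rim, clear of the handle, or by the handle. Origin: centre of underside; z up; x along its handle, a level bar 14 mm wide, 8 mm thick, centred 42 mm up, out to 105 mm from the axis. All three pans' handles start roughly towards the robot.
- small_pan_handle (a point): A point on the small steel pan's handle, 85 mm from the pan's axis and 42 mm above its underside, mid-width of the bar.
- blue_pan: Low blue pan, loose, 0.45 kg: 36 mm high, 92 mm across the rim outside, inside 80 mm at the floor, 86 at the rim; floor 4 mm thick. Origin: centre of underside; z up; x along its handle, a strap 26 mm wide, 5 thick, climbing from the wall (45 mm out, 25 up) to 50 mm up at 85 mm out, then level to 151 mm out. The seated small pan's handle clears the blue rim by 6 mm but would strike this strap.
- wide_pan: Wider bare steel pan, the wrong one: 50 mm high, outside 84 mm across at the foot and 90 mm at the rim; bar handle 36 mm up, out to 120 mm from the axis. Origin: centre of underside; x along its handle. It and the small pan may start in each other's place. The tall laser cabinet to the left (everything with x over 0.55 and y over -0.06 m, 0.4 m high) is solid: swing past it with the arm drawn in.

How it is judged:
At the end, for the whole second after the job is handed in: Small pan upright (6 degrees) on the blue pan's floor (within 4 mm; axes within 20 mm), its handle point at most 30 mm to the blue handle's side of the blue pan's axis; blue pan upright on the table; all at rest and released; wide pan within 30 mm of its start (horizontal distance between small_pan and blue_pan below 0.02 m and z of small_pan in the frame of blue_pan below 0.008 m and x of small_pan_handle in the frame of blue_pan below 0.03 m and angle between each of small_pan, blue_pan's own z axis and vertical below 0.1 rad and height (world z) of blue_pan below 0.01 m and linear speed of small_pan below 0.02 m/s and distance of wide_pan from where it was at the start of the episode below 0.03 m); the robot touches nothing.
It fails at once if the wide steel pan is disturbed (moved more than 30 mm) (distance of wide_pan from where it was at the start of the episode above 0.03 m).
It fails at once if the small pan is dropped into the blue pan (faster than 0.6 m/s within 40 mm of its place) (linear speed of small_pan above 0.6 m/s and distance between small_pan and blue_pan below 0.04 m).
It also fails if it takes over 38 s, if anything falls off the work surface, if the arm or the gripper's body presses on something with over 40 N, if the wrist force passes 120 N, or if a joint passes its speed limit or range.

## Working session

There is one attempt and no reset: what is moved stays moved. The work goes in short steps, Python scripts to look and compute and a shell command to move; the robot and the scene stay as the last step left them, time stands still between calls to the robot, and variables do not carry over. Pictures are saved under pics/ and viewed, and the job is handed in when it is done.

```bash
ls; mkdir -p pics
python3 - <<'E'
from cell import status, read_camera, get_calibration, robot
import cv2,numpy as np
print(status.observe()); print(robot.tcp_to_tips)
for n in("scene","top"):
    p,d=read_camera(n); cv2.imwrite(f"pics/{n}0.png",p[:,:,::-1]); np.savez(f"pics/{n}0.npz",p=p,d=d)
    print(get_calibration(n))
E
```

```text
pics
{'time': 0.0, 'qpos': array([-1.47797018e+00,  3.42707815e-01,  1.52500337e+00,  9.49372163e-06,
        1.27540132e+00, -1.46022866e-01]), 'qvel': array([-0.00063931,  0.00020098,  0.00092731,  0.00066515, -0.00087288,
       -0.00051535]), 'joint_efforts': array([ 3.33389020e-03, -4.31236267e+01, -2.44220316e+01,  7.21962657e-02,
        5.60846622e-02, -1.17844197e-04]), 'tool_pos': array([ 0.12418426, -0.50971415,  0.24305744]), 'tool_rot': array([-1.57056620e+00,  1.50235695e-03, -1.33194991e+00]), 'contact_force': array([-0.49319821,  0.28232855,  0.15493856]), 'torque': array([-0.00661571, -0.00125951, -0.03212174]), 'opening': 0.0918123080397115}
0.017
{'fx': 531.0916254766875, 'fy': 531.0916254766875, 'cx': 280.6290708735432, 'cy': 205.7458577898876, 'D': array([-0.03359549,  0.        ,  0.        ,  0.        ,  0.        ]), 'xyz': array([-0.09464592, -0.93859439,  0.63468469]), 'rotation': array([-2.09865003,  0.00783191, -0.69180683])}
{'fx': 521.8129844036073, 'fy': 521.8129844036073, 'cx': 275.81148446908406, 'cy': 208.3831114666754, 'D': array([-0.14795674,  0.        ,  0.        ,  0.        ,  0.        ]), 'xyz': array([ 0.34406772, -0.21205503,  0.97188975]), 'rotation': array([-2.92518017e+00,  1.49027966e-03, -1.54806444e+00])}
```

View pics/top0.png

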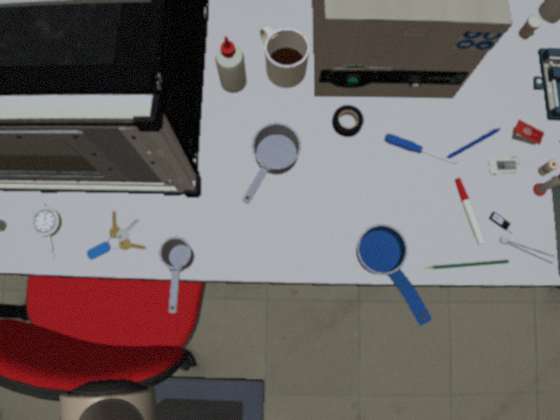

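View pics/scene0.png

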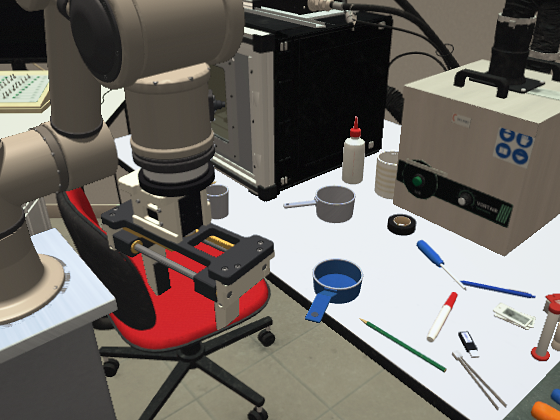

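The top view shows the small pan at about (179,253) with its handle running to (174,310). The wide pan is at (276,150), and the blue pan is at (381,249) with its handle to (425,320). Next I'll measure their poses.

```bash
cat > h.py <<'E'
import cv2,numpy as np
from scipy.spatial.transform import Rotation as Ro
from cell import status, read_camera, get_calibration, robot
def cam(n):
    c=get_calibration(n);K=np.array([[c['fx'],0,c['cx']],[0,c['fy'],c['cy']],[0,0,1]])
    return K,np.array(c['D']),np.array(c['xyz']),Ro.from_euler('xyz',c['rotation']).as_matrix()
def cloud(n,d):
    K,D,t,R=cam(n);h,w=d.shape
    u,v=np.meshgrid(np.arange(w),np.arange(h))
    n_=cv2.undistortPoints(np.stack([u,v],-1).reshape(-1,1,2).astype(np.float64),K,D).reshape(h,w,2)
    P=np.dstack([n_*d[...,None],d])
    return P@R.T+t
def circ(xy):
    A=np.c_[2*xy,np.ones(len(xy))];s=np.linalg.lstsq(A,(xy**2).sum(1),rcond=None)[0]
    return s[:2],np.sqrt(s[2]+s[:2]@s[:2])
E
python3 - <<'E'
from h import *
for n in("top","scene"):
    z=np.load(f"pics/{n}0.npz");W=cloud(n,z['d'])
    if n=="top":
        for p in [(179,253),(174,300),(276,150),(252,195),(381,249),(420,310),(240,250),(330,200),(300,270)]: print(p,W[p[1],p[0]].round(4))
        np.save('pics/W.npy',W)
    Z=W[...,2]; ok=(z['d']>0)
    # per pan
    for nm,c,r,zr in [("small",(0.25,0.02),.12,(.05,.07)),("wide",(.43,-.16),.15,(.042,.06)),("blue",(.25,-.36),.15,(.028,.042))]:
        if n=="top":
            px={"small":(179,253),"wide":(276,150),"blue":(381,249)}[nm]; c=W[px[1],px[0],:2]
        else: c=C[nm]
        if n=="top":
            C=globals().get('C',{}); C[nm]=c
        m=ok&(np.hypot(W[...,0]-c[0],W[...,1]-c[1])<r)
        h=np.histogram(Z[m],bins=np.arange(-.01,.08,.005)); print(n,nm,h[0])
        mm=m&(Z>zr[0])&(Z<zr[1])&(np.hypot(W[...,0]-c[0],W[...,1]-c[1])<.065)
        if mm.sum()>5: print('  rim',circ(W[mm][:,:2]),mm.sum(),np.median(Z[mm]))
E
```

```text
(179, 253) [ 0.467  -0.0261  0.0038]
(174, 300) [ 0.3777 -0.0303  0.0478]
(276, 150) [ 0.6735 -0.2035  0.0036]
(252, 195) [ 0.5727 -0.1617  0.0416]
(381, 249) [ 0.4829 -0.405   0.0052]
(420, 310) [ 0.3688 -0.4637  0.0529]
(240, 250) [ 0.4756 -0.1406  0.0039]
(330, 200) [ 0.5761 -0.3091  0.0015]
(300, 270) [ 0.4409 -0.2534  0.0021]
top small [  21 2523 5722  368   53   47   73   88   61  102  118  326   76   50
  157   77   14]
  rim (array([ 0.45977149, -0.03021886]), np.float64(0.02651526483770659)) 308 0.06322577495074605
top wide [    3  4499 10616   742   157   290   209   137   148   280   321   178
   344    77    74    74    82]
  rim (array([ 0.6653555 , -0.20276467]), np.float64(0.043765474440276064)) 437 0.05116934228259018
top blue [  37 4286 8702  788   80   62   73   68  143  355  106   93  462   67
    0    0    0]
  rim (array([ 0.47401657, -0.40187522]), np.float64(0.04590275316425956)) 550 0.036837080402050026
scene small [   0  223 1474   68   68   66   72   87   62   67   91   80   98   99
  104   45   19]
  rim (array([ 0.4597843 , -0.03214918]), np.float64(0.026353111992417196)) 272 0.05855533103792998
scene wide [   0  734 4441  159  191  279  231  200  228  285  308  227  233   84
   77   75   77]
  rim (array([ 0.66485922, -0.2056132 ]), np.float64(0.04359579460909055)) 397 0.04862469096061517
scene blue [ 195 1959 6035  442  152  161  177  175  224  289   39   21  385   20
    0    0    0]
  rim (array([ 0.47648556, -0.40325223]), np.float64(0.04479342032549749)) 602 0.035148611979545996
```

```bash
cat >> h.py <<'E'
def handle(W,c,r0,r1,z0,z1):
    r=np.hypot(W[...,0]-c[0],W[...,1]-c[1]);m=(r>r0)&(r<r1)&(W[...,2]>z0)&(W[...,2]<z1)&(W[...,0]<c[0]+.05)
    p=W[m][:,:2]-c; q=p.mean(0); return np.degrees(np.arctan2(q[1],q[0])),m.sum(),W[m].mean(0)
def totool(target,yaw,o=None):
    o=o or status.observe();R=Ro.from_euler('xyz',o['tool_rot'])
    Rt=Ro.from_euler('xyz',[-np.pi/2,0,yaw])
    return R.inv().apply(np.array(target)-o['tool_pos']).round(4),(R.inv()*Rt).as_rotvec().round(4)
E
python3 - <<'E'
from h import *
for n in("top","scene"):
    W=cloud(n,np.load(f"pics/{n}0.npz")['d'])
    print(n,handle(W,np.array([.460,-.031]),.045,.1,.03,.056),handle(W,np.array([.475,-.4025]),.07,.145,.03,.06))
print(totool([.46,-.031,.15],np.radians(90)))
print(totool([.46,-.031,.15],np.radians(95)))
E
```

```text
top (np.float64(177.85515531628948), np.int64(248), array([ 0.38833192, -0.02831588,  0.04643108])) (np.float64(-150.9796687830928), np.int64(620), array([ 0.3811967 , -0.45453954,  0.05245808]))
scene (np.float64(nan), np.int64(0), array([nan, nan, nan])) (np.float64(-149.56688319514186), np.int64(431), array([ 0.377726  , -0.45964592,  0.05293456]))
(array([-0.3856,  0.0937,  0.4395]), array([-2.0000e-03, -2.9028e+00,  0.0000e+00]))
(array([-0.3856,  0.0937,  0.4395]), array([-2.0000e-03, -2.9901e+00,  1.0000e-04]))h.py:18: RuntimeWarning: Mean of empty slice.
  p=W[m][:,:2]-c; q=p.mean(0); return np.degrees(np.arctan2(q[1],q[0])),m.sum(),W[m].mean(0)
  ret = um.true_divide(
```

```bash
python3 -m creep '[{"dx":-0.386,"dy":0.094,"dz":0.44,"ry":-2.9,"gripper":1},{"dx":-0.386,"dy":0.094,"dz":0.44,"ry":-2.9,"gripper":1},{"dx":-0.386,"dy":0.094,"dz":0.44,"ry":-2.9,"gripper":1},{"dx":-0.386,"dy":0.094,"dz":0.44,"ry":-2.9,"gripper":1},{"dx":-0.386,"dy":0.094,"dz":0.44,"ry":-2.9,"gripper":1},{"dx":-0.386,"dy":0.094,"dz":0.44,"ry":-2.9,"gripper":1},{"dx":-0.386,"dy":0.094,"dz":0.44,"ry":-2.9,"gripper":1},{"dx":-0.386,"dy":0.094,"dz":0.44,"ry":-2.9,"gripper":1},{"dx":-0.386,"dy":0.094,"dz":0.44,"ry":-2.9,"gripper":1},{"dx":-0.386,"dy":0.094,"dz":0.44,"ry":-2.9,"gripper":1},{"dx":-0.386,"dy":0.094,"dz":0.44,"ry":-2.9,"gripper":1},{"dx":-0.386,"dy":0.094,"dz":0.44,"ry":-2.9,"gripper":1},{"dx":-0.386,"dy":0.094,"dz":0.44,"ry":-2.9,"gripper":1},{"dx":-0.386,"dy":0.094,"dz":0.44,"ry":-2.9,"gripper":1},{"dx":-0.386,"dy":0.094,"dz":0.44,"ry":-2.9,"gripper":1},{"dx":-0.386,"dy":0.094,"dz":0.44,"ry":-2.9,"gripper":1},{"dx":-0.386,"dy":0.094,"dz":0.44,"ry":-2.9,"gripper":1},{"dx":-0.386,"dy":0.094,"dz":0.44,"ry":-2.9,"gripper":1}]'
python3 - <<'E'
from h import *
print(status.observe()['qpos'].round(3),totool([.46,-.031,.055],np.radians(90)))
p,d=read_camera("scene"); cv2.imwrite("pics/s1.png",p[:,:,::-1])
E
```

```text
[-1.478  0.343  1.525 -0.     1.275 -0.146] (array([-0.3855,  0.1887,  0.4395]), array([-2.0000e-03, -2.9028e+00,  0.0000e+00]))invalid input at $[0]: expected keys dx, dy, dz, rx, ry, rz, gripper
```

View pics/s1.png

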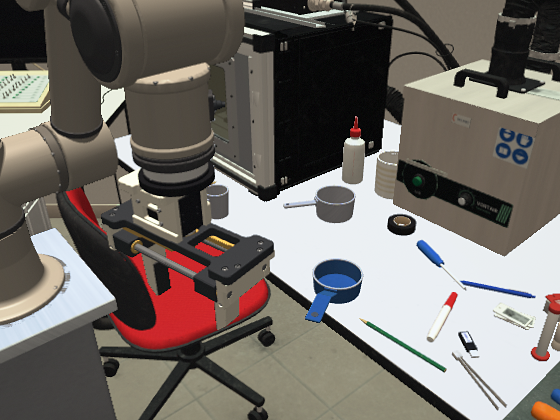

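The call was refused because every row needs all seven keys, so the arm hasn't moved. The picture is unchanged. I'll retype the rows in full.

```bash
python3 -m creep '[{"dx":-0.386,"dy":0.094,"dz":0.44,"rx":0,"ry":-2.9,"rz":0,"gripper":1},{"dx":-0.386,"dy":0.094,"dz":0.44,"rx":0,"ry":-2.9,"rz":0,"gripper":1},{"dx":-0.386,"dy":0.094,"dz":0.44,"rx":0,"ry":-2.9,"rz":0,"gripper":1},{"dx":-0.386,"dy":0.094,"dz":0.44,"rx":0,"ry":-2.9,"rz":0,"gripper":1},{"dx":-0.386,"dy":0.094,"dz":0.44,"rx":0,"ry":-2.9,"rz":0,"gripper":1},{"dx":-0.386,"dy":0.094,"dz":0.44,"rx":0,"ry":-2.9,"rz":0,"gripper":1},{"dx":-0.386,"dy":0.094,"dz":0.44,"rx":0,"ry":-2.9,"rz":0,"gripper":1},{"dx":-0.386,"dy":0.094,"dz":0.44,"rx":0,"ry":-2.9,"rz":0,"gripper":1},{"dx":-0.386,"dy":0.094,"dz":0.44,"rx":0,"ry":-2.9,"rz":0,"gripper":1},{"dx":-0.386,"dy":0.094,"dz":0.44,"rx":0,"ry":-2.9,"rz":0,"gripper":1},{"dx":-0.386,"dy":0.094,"dz":0.44,"rx":0,"ry":-2.9,"rz":0,"gripper":1},{"dx":-0.386,"dy":0.094,"dz":0.44,"rx":0,"ry":-2.9,"rz":0,"gripper":1},{"dx":-0.386,"dy":0.094,"dz":0.44,"rx":0,"ry":-2.9,"rz":0,"gripper":1},{"dx":-0.386,"dy":0.094,"dz":0.44,"rx":0,"ry":-2.9,"rz":0,"gripper":1},{"dx":-0.386,"dy":0.094,"dz":0.44,"rx":0,"ry":-2.9,"rz":0,"gripper":1},{"dx":-0.386,"dy":0.094,"dz":0.44,"rx":0,"ry":-2.9,"rz":0,"gripper":1},{"dx":-0.386,"dy":0.094,"dz":0.44,"rx":0,"ry":-2.9,"rz":0,"gripper":1},{"dx":-0.386,"dy":0.094,"dz":0.44,"rx":0,"ry":-2.9,"rz":0,"gripper":1}]'
python3 - <<'E'
from h import *
p,d=read_camera("scene"); cv2.imwrite("pics/s2.png",p[:,:,::-1])
print(status.observe()['qpos'].round(3),totool([.46,-.031,.055],np.radians(90)))
E
```

```text
time: 2.4
tool_pos: [0.4604, -0.031, 0.1496]
tool_rot: [-1.571, 0.0, 1.566]
contact_force: [0.4, 0.6, -0.2]
opening: 0.092
[-0.234  0.334  1.829 -0.     0.979 -1.8  ] (array([0.    , 0.0946, 0.0004]), array([-0.0001, -0.0042, -0.    ]))
```

View pics/s2.png

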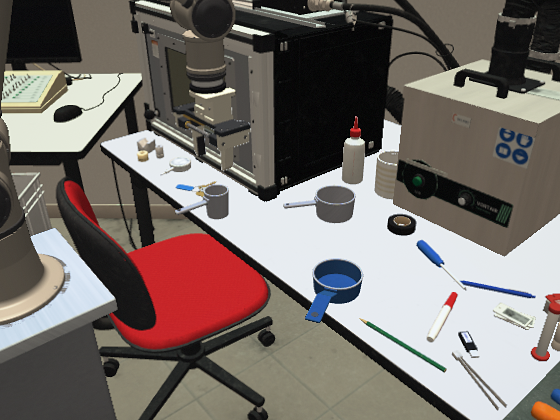

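The small pan is at (217,202) with the open gripper over it, and nothing has moved. I'll descend with the tips to about 38 mm and close.

```bash
python3 -m creep '[{"dx":0,"dy":0.035,"dz":0,"rx":0,"ry":0,"rz":0,"gripper":1},{"dx":0,"dy":0.07,"dz":0,"rx":0,"ry":0,"rz":0,"gripper":1},{"dx":0,"dy":0.088,"dz":0,"rx":0,"ry":0,"rz":0,"gripper":1},{"dx":0,"dy":0.094,"dz":0,"rx":0,"ry":0,"rz":0,"gripper":1},{"dx":0,"dy":0.094,"dz":0,"rx":0,"ry":0,"rz":0,"gripper":0.7},{"dx":0,"dy":0.094,"dz":0,"rx":0,"ry":0,"rz":0,"gripper":0.62},{"dx":0,"dy":0.094,"dz":0,"rx":0,"ry":0,"rz":0,"gripper":0.5},{"dx":0,"dy":0.094,"dz":0,"rx":0,"ry":0,"rz":0,"gripper":0.3},{"dx":0,"dy":0.094,"dz":0,"rx":0,"ry":0,"rz":0,"gripper":0.3},{"dx":0,"dy":0.094,"dz":0,"rx":0,"ry":0,"rz":0,"gripper":0.3},{"dx":0,"dy":0.094,"dz":0,"rx":0,"ry":0,"rz":0,"gripper":0.3},{"dx":0,"dy":0.094,"dz":0,"rx":0,"ry":0,"rz":0,"gripper":0.3}]' 25
```

```text
time: 3.95
tool_pos: [0.4607, -0.0312, 0.0561]
tool_rot: [-1.572, 0.0, 1.568]
contact_force: [-0.6, -2.6, 5.7]
opening: 0.0551
```

```bash
python3 -m creep '[{"dx":0,"dy":-0.01,"dz":0,"rx":0,"ry":0,"rz":0,"gripper":0.3},{"dx":0,"dy":-0.03,"dz":0,"rx":0,"ry":0,"rz":0,"gripper":0.3},{"dx":0,"dy":-0.06,"dz":0,"rx":0,"ry":0,"rz":0,"gripper":0.3},{"dx":0,"dy":-0.09,"dz":0,"rx":0,"ry":0,"rz":0,"gripper":0.3},{"dx":0,"dy":-0.1,"dz":0,"rx":0,"ry":0,"rz":0,"gripper":0.3},{"dx":0,"dy":-0.1,"dz":0,"rx":0,"ry":0,"rz":0,"gripper":0.3}]'
python3 - <<'E'
from h import *
p,d=read_camera("scene"); cv2.imwrite("pics/s3.png",p[:,:,::-1]);np.savez("pics/s3.npz",p=p,d=d)
W=cloud("scene",d);o=status.observe();print(o['tool_pos'],o['tool_rot'])
m=(np.hypot(W[...,0]-o['tool_pos'][0],W[...,1]-o['tool_pos'][1])<.13)&(W[...,2]>.04)&(W[...,2]<.145)
print(np.histogram(W[m][:,2],bins=np.arange(.04,.15,.005)))
print(handle(W,np.array([.475,-.4025]),.07,.145,.03,.06))
q=p[100:280,120:340];cv2.imwrite("pics/s3z.png",cv2.resize(q[:,:,::-1],None,fx=3,fy=3))
for yaw in(-60,-50,-40): print(yaw,totool([.4755,-.4025,.156],np.radians(yaw)))
E
```

```text
time: 4.7
tool_pos: [0.4604, -0.0309, 0.1558]
tool_rot: [-1.571, 0.0, 1.568]
contact_force: [0.5, 0.2, -2.2]
opening: 0.0553
[ 0.45996147 -0.03083726  0.1550767 ] [-1.56982913e+00 -2.16582445e-04  1.56801515e+00]
(array([ 21,  24,  25,  21,  24,  27,  22,  23,  21,  22,  25,  25,  51,
        75,  74,  76,  75,  75,  69,  71, 138]), array([0.04 , 0.045, 0.05 , 0.055, 0.06 , 0.065, 0.07 , 0.075, 0.08 ,
       0.085, 0.09 , 0.095, 0.1  , 0.105, 0.11 , 0.115, 0.12 , 0.125,
       0.13 , 0.135, 0.14 , 0.145]))
(np.float64(-149.55237490827824), np.int64(429), array([ 0.37799426, -0.45952137,  0.05297486]))
-60 (array([-0.3716, -0.001 , -0.0166]), array([-6.0000e-04,  2.6152e+00, -1.2000e-03]))
-50 (array([-0.3716, -0.001 , -0.0166]), array([-7.0000e-04,  2.4407e+00, -1.1000e-03]))
-40 (array([-0.3716, -0.001 , -0.0166]), array([-8.0000e-04,  2.2661e+00, -1.0000e-03]))
```

View pics/s3z.png

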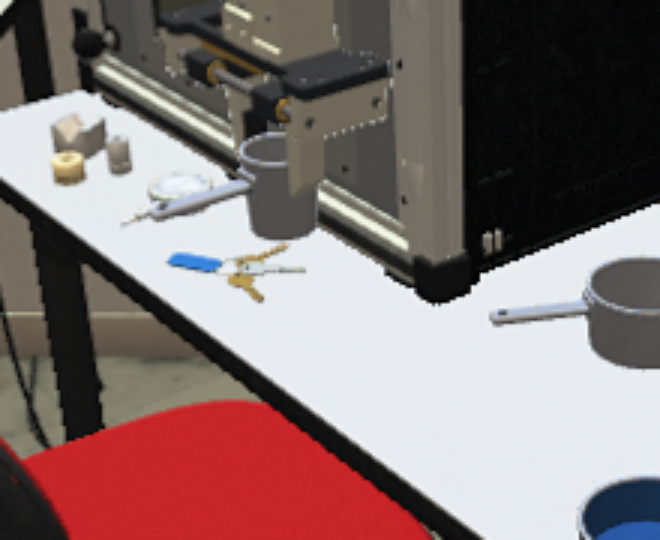

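The small pan hangs upright in the jaws at about (213,163) in the full image, with its foot near z = 0.10. I'll carry it clear of the cabinet first, then turn it about 150° on the way to the blue pan.

```bash
python3 -m creep '[{"dx":-0.02,"dy":0,"dz":0,"rx":0,"ry":0,"rz":0,"gripper":0.3},{"dx":-0.06,"dy":0,"dz":-0.002,"rx":0,"ry":0,"rz":0,"gripper":0.3},{"dx":-0.11,"dy":0,"dz":-0.004,"rx":0,"ry":0.1,"rz":0,"gripper":0.3},{"dx":-0.16,"dy":0,"dz":-0.006,"rx":0,"ry":0.25,"rz":0,"gripper":0.3},{"dx":-0.21,"dy":0,"dz":-0.008,"rx":0,"ry":0.42,"rz":0,"gripper":0.3},{"dx":-0.25,"dy":0,"dz":-0.01,"rx":0,"ry":0.6,"rz":0,"gripper":0.3},{"dx":-0.29,"dy":0,"dz":-0.012,"rx":0,"ry":0.78,"rz":0,"gripper":0.3},{"dx":-0.32,"dy":0,"dz":-0.014,"rx":0,"ry":0.96,"rz":0,"gripper":0.3},{"dx":-0.345,"dy":0,"dz":-0.015,"rx":0,"ry":1.14,"rz":0,"gripper":0.3},{"dx":-0.36,"dy":0,"dz":-0.016,"rx":0,"ry":1.32,"rz":0,"gripper":0.3},{"dx":-0.37,"dy":0,"dz":-0.0165,"rx":0,"ry":1.5,"rz":0,"gripper":0.3},{"dx":-0.372,"dy":0,"dz":-0.0165,"rx":0,"ry":1.68,"rz":0,"gripper":0.3},{"dx":-0.372,"dy":0,"dz":-0.0165,"rx":0,"ry":1.86,"rz":0,"gripper":0.3},{"dx":-0.372,"dy":0,"dz":-0.0165,"rx":0,"ry":2.04,"rz":0,"gripper":0.3},{"dx":-0.372,"dy":0,"dz":-0.0165,"rx":0,"ry":2.22,"rz":0,"gripper":0.3},{"dx":-0.372,"dy":0,"dz":-0.0165,"rx":0,"ry":2.38,"rz":0,"gripper":0.3},{"dx":-0.372,"dy":0,"dz":-0.0165,"rx":0,"ry":2.5,"rz":0,"gripper":0.3},{"dx":-0.372,"dy":0,"dz":-0.0165,"rx":0,"ry":2.58,"rz":0,"gripper":0.3},{"dx":-0.372,"dy":0,"dz":-0.0165,"rx":0,"ry":2.61,"rz":0,"gripper":0.3},{"dx":-0.372,"dy":0,"dz":-0.0165,"rx":0,"ry":2.61,"rz":0,"gripper":0.3}]'
python3 - <<'E'
from h import *
o=status.observe()
for n in("scene","top"):
    p,d=read_camera(n); cv2.imwrite(f"pics/{n}4.png",p[:,:,::-1])
    W=cloud(n,d);Z=W[...,2]
    r=np.hypot(W[...,0]-.4755,W[...,1]+.4025)
    m=(d>0)&(r<.065)&(Z>.028)&(Z<.042)&(p[...,2]>p[...,0].astype(int)+30)
    print(n,circ(W[m][:,:2]),m.sum())
    m=(d>0)&(r<.045)&(Z>.07)&(Z<.125); print(circ(W[m][:,:2]),m.sum(),W[m][:,2].min(),W[m].mean(0))
    if n=="scene": cv2.imwrite("pics/s4z.png",cv2.resize(p[130:330,200:440,::-1],None,fx=3,fy=3))
print(o['tool_pos'],o['tool_rot'],o['opening'],totool([.4755,-.4025,.0605],np.radians(-60)))
E
```

```text
time: 7.25
tool_pos: [0.4756, -0.4027, 0.1547]
tool_rot: [-1.571, 0.002, -1.041]
contact_force: [0.3, 0.3, -1.4]
opening: 0.0554
scene (array([ 0.47519192, -0.40363227]), np.float64(0.04538345958801009)) 378
(array([ 0.47444534, -0.40289881]), np.float64(0.024427620036705126)) 330 0.09842080843122047 [ 0.46081683 -0.41622423  0.11274484]
top (array([0., 0.]), np.float64(0.0)) 0Traceback (most recent call last):
  File "<stdin>", line 9, in <module>
    return umr_minimum(a, axis, None, out, keepdims, initial, where)
ValueError: zero-size array to reduction operation minimum which has no identity
```

View pics/s4z.png

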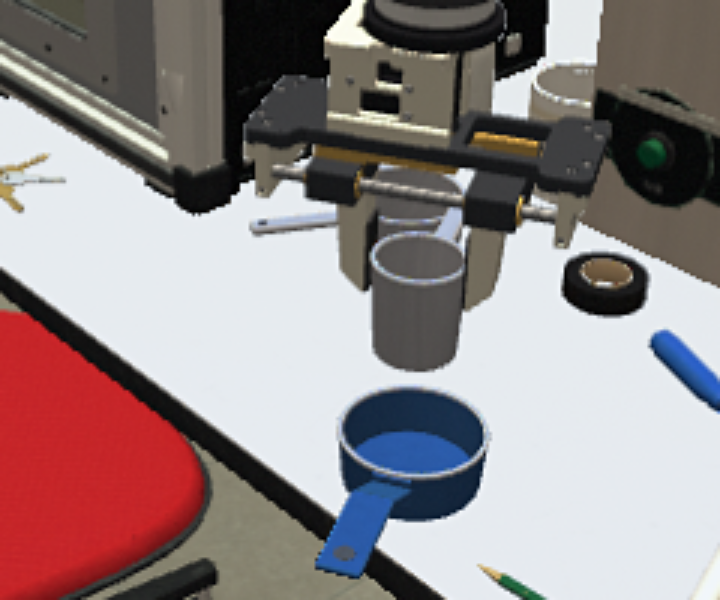

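View pics/top4.png

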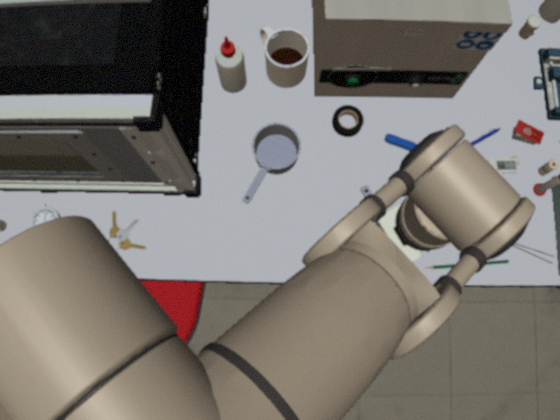

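In the scene picture the small pan hangs upright over the blue pan, at about (338,228). The blue pan is at (338,280) and the two handles point opposite ways. The axes agree within about 1 mm. I'll lower to just above the floor, then creep down.

```bash
python3 -m creep '[{"dx":0,"dy":0.02,"dz":0,"rx":0,"ry":0,"rz":0,"gripper":0.3},{"dx":0,"dy":0.045,"dz":0,"rx":0,"ry":0,"rz":0,"gripper":0.3},{"dx":0,"dy":0.065,"dz":0,"rx":0,"ry":0,"rz":0,"gripper":0.3},{"dx":0,"dy":0.08,"dz":0,"rx":0,"ry":0,"rz":0,"gripper":0.3},{"dx":0,"dy":0.087,"dz":0,"rx":0,"ry":0,"rz":0,"gripper":0.3},{"dx":0,"dy":0.091,"dz":0,"rx":0,"ry":0,"rz":0,"gripper":0.3},{"dx":0,"dy":0.093,"dz":0,"rx":0,"ry":0,"rz":0,"gripper":0.3},{"dx":0,"dy":0.093,"dz":0,"rx":0,"ry":0,"rz":0,"gripper":0.3}]'
```

```text
time: 8.35
tool_pos: [0.476, -0.4032, 0.0631]
tool_rot: [-1.571, -0.001, -1.042]
contact_force: [0.1, 0.5, -1.8]
opening: 0.0552
```

```bash
python3 -m creep '[{"dx":0,"dy":0.001,"dz":0,"rx":0,"ry":0,"rz":0,"gripper":0.3},{"dx":0,"dy":0.002,"dz":0,"rx":0,"ry":0,"rz":0,"gripper":0.3},{"dx":0,"dy":0.002,"dz":0,"rx":0,"ry":0,"rz":0,"gripper":0.3}]'; python3 -m creep '[{"dx":0,"dy":0.0007,"dz":0,"rx":0,"ry":0,"rz":0,"gripper":0.3},{"dx":0,"dy":0.001,"dz":0,"rx":0,"ry":0,"rz":0,"gripper":0.3},{"dx":0,"dy":0.001,"dz":0,"rx":0,"ry":0,"rz":0,"gripper":0.3}]'
```

```text
time: 8.72
tool_pos: [0.4758, -0.403, 0.0607]
tool_rot: [-1.571, 0.0, -1.042]
contact_force: [-0.2, -1.1, -1.7]
opening: 0.0552
time: 9.1
tool_pos: [0.4759, -0.4032, 0.0602]
tool_rot: [-1.571, -0.0, -1.042]
contact_force: [-1.8, 1.7, 3.9]
opening: 0.0552
```

The force has swung from -1.7 to +3.9 N, so the pan is on the floor. I'll release it and back off straight up.

```bash
python3 -m creep '[{"dx":0,"dy":0,"dz":0,"rx":0,"ry":0,"rz":0,"gripper":0.62},{"dx":0,"dy":0,"dz":0,"rx":0,"ry":0,"rz":0,"gripper":0.66},{"dx":0,"dy":0,"dz":0,"rx":0,"ry":0,"rz":0,"gripper":0.75},{"dx":0,"dy":0,"dz":0,"rx":0,"ry":0,"rz":0,"gripper":0.85},{"dx":0,"dy":0,"dz":0,"rx":0,"ry":0,"rz":0,"gripper":0.85},{"dx":0,"dy":-0.01,"dz":0,"rx":0,"ry":0,"rz":0,"gripper":0.85},{"dx":0,"dy":-0.04,"dz":0,"rx":0,"ry":0,"rz":0,"gripper":0.85},{"dx":0,"dy":-0.08,"dz":0,"rx":0,"ry":0,"rz":0,"gripper":0.85},{"dx":0,"dy":-0.13,"dz":0,"rx":0,"ry":0,"rz":0,"gripper":0.85},{"dx":0,"dy":-0.16,"dz":0,"rx":0,"ry":0,"rz":0,"gripper":0.85},{"dx":0,"dy":-0.16,"dz":0,"rx":0,"ry":0,"rz":0,"gripper":0.85}]'
python3 - <<'E'
from h import *
p,d=read_camera("scene"); cv2.imwrite("pics/s5z.png",cv2.resize(p[130:330,200:440,::-1],None,fx=3,fy=3))
W=cloud("scene",d);Z=W[...,2];r=np.hypot(W[...,0]-.4755,W[...,1]+.4025)
bl=p[...,2]>p[...,0].astype(int)+30
m=(r<.065)&(Z>.028)&(Z<.042)&bl;print('blue',circ(W[m][:,:2]))
m=(r<.04)&(Z>.055)&(Z<.075)&~bl;print('small',circ(W[m][:,:2]),np.percentile(Z[m],[50,98]))
m=(r<.04)&(Z>.062)&~bl; Q=W[m]; A=np.c_[Q[:,:2]-[.4755,-.4025],np.ones(len(Q))]; print('rim plane',np.linalg.lstsq(A,Q[:,2],rcond=None)[0],len(Q))
print(handle(W,np.array([.475,-.4025]),.07,.145,.03,.06))
m=(r>.05)&(r<.105)&(Z>.04)&(Z<.056)&(W[...,0]>.48); print('small handle',W[m].mean(0),m.sum())
w=np.array([.665,-.2045]);m=(np.hypot(W[...,0]-w[0],W[...,1]-w[1])<.065)&(Z>.042)&(Z<.06);print('wide',circ(W[m][:,:2]))
E
```

```text
time: 10.48
tool_pos: [0.4768, -0.404, 0.2234]
tool_rot: [-1.569, -0.007, -1.042]
contact_force: [-0.7, 0.1, -0.1]
opening: 0.0782
blue (array([ 0.47416526, -0.4053325 ]), np.float64(0.044136823014630296))
small (array([ 0.47433986, -0.40369581]), np.float64(0.026146545536444132)) [0.06292103 0.06970853]
rim plane [-2.26716915 -2.52346976  0.29849977] 5682
(np.float64(-149.5303456262602), np.int64(425), array([ 0.3783938 , -0.4593365 ,  0.05291213]))
small handle [ 0.54307145 -0.36601051  0.05049462] 112
wide (array([ 0.66437021, -0.20549227]), np.float64(0.04349358728408741))
```

View pics/s5z.png

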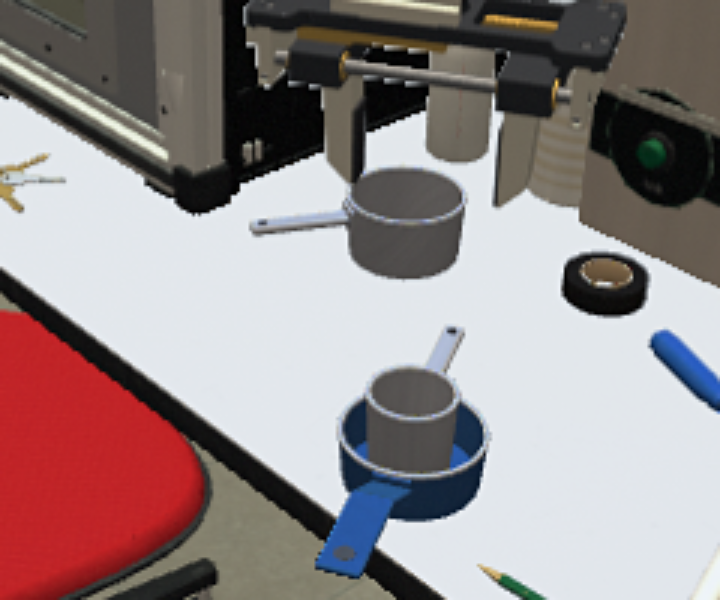

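The scene picture shows the small pan standing inside the blue pan at about (338,275). Its handle points away from the blue handle, towards (351,242), and the gripper is clear above. The rim-plane fit accidentally included the gripper, so I'll redo it on the rim alone before handing in.

```bash
python3 -m creep '[{"dx":0,"dy":0,"dz":0,"rx":0,"ry":0,"rz":0,"gripper":0.85},{"dx":0,"dy":0,"dz":0,"rx":0,"ry":0,"rz":0,"gripper":0.85}]'
python3 - <<'E'
from h import *
p,d=read_camera("scene")
W=cloud("scene",d);Z=W[...,2];c=np.array([.4745,-.4035]);r=np.hypot(W[...,0]-c[0],W[...,1]-c[1])
m=(r<.032)&(r>.022)&(Z>.0635)&(Z<.075);Q=W[m];A=np.c_[Q[:,:2]-c,np.ones(len(Q))]
print('rim plane',np.linalg.lstsq(A,Q[:,2],rcond=None)[0],len(Q),circ(Q[:,:2]))
print(status.observe()['qvel'].round(3))
E
```

```text
time: 10.78
tool_pos: [0.4754, -0.4026, 0.2182]
tool_rot: [-1.571, 0.003, -1.042]
contact_force: [-0.2, -0.6, 0.6]
opening: 0.0779
rim plane [-0.00169191 -0.00190268  0.06719321] 215 (array([ 0.47451077, -0.40361022]), np.float64(0.02649915073736436))
[ 0.001 -0.003 -0.006 -0.     0.001 -0.001]
```

```bash
python3 -c "
from cell import robot; print(robot.hand_in())"
```

```text
the job is handed in; nothing more can be done
None
```

The small steel pan is nested upright in the blue pan and released, and the job was handed in at about 10.8 s of the 38 s allowed. No verdict was reported. I gripped it across the body near the rim, turned it about 150° on the way over, and lowered it until the force showed contact. Then I opened the jaws and backed straight up.

Last checks, from the scene camera only, because the arm blocked the top view:
- **Seating:** the small pan's rim is level to about 0.2°, at 67 mm against the expected 66 mm. Its handle top is at 50.5 mm against 50 mm.
- **Centring:** the two axes are about 2 mm apart. The blue rim was partly hidden, so its circle fit is rougher.
- **Handles:** they point roughly 180° apart.
- **Other pans:** the wide pan's measured position is the same to within about 1 mm. The blue pan's handle direction is unchanged.
- **Gripper:** open, with the fingertips about 0.2 m above the table and touching nothing.

Two things went wrong along the way. My first move call was refused because each row needs all seven keys, but nothing moved. One rim-plane fit included the gripper by mistake, so I redid it.

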